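# Thread the locking spring over the levelling foot's rod

### The arm

A 6-joint arm with a two-finger parallel gripper is mounted at the origin on the work surface. World frame = base frame: x ahead of the robot, y to its left, z up, the work surface at z = 0. Lengths are in m, angles in rad, forces in N, time in s.
With the tool pointing down it reaches from about 0.25 to 0.775 m from the base axis. Payload 4 kg.
Tool frame: the origin (TCP) lies at the very end of the fingers, on their centre line; the grasp point (between the pads) lies 19 mm behind it; z points along the fingers, y is the direction in which the jaws open and shut (so a half turn about z gives the same grasp; the last joint's range is limited). The gripper opens to 94 mm and grips with 3 to 60 N. Pads are 16 mm wide; open, the fingers measure 119 mm over their backs; the gripper's body (75 mm by 177 mm) begins 78 mm behind the grasp point.
Start: joints at [-1.43, 0.087, 1.371, -0, 1.684, -0.103], TCP at [0.133, -0.534, 0.206] pointing down, gripper open.
Joint ranges: [-3.1, 3.1], [-0.76, 2.03], [0.27, 2.55], [-1.08, 4.22], [0.17, 2.65], [-2.57, 2.57]. Speed limits (rad/s): [2.79, 2.79, 3.14, 3.14, 3.14, 3.14].

### API

Orientations are given as [roll, pitch, yaw] about the fixed x, y, z axes, in that order (R = Rz(yaw) Ry(pitch) Rx(roll)).
In Python, from bench import robot, snapshot, models gives the robot as it stands.
- The arm moves only by the tool arm_command, never from a script. Its argument "commands" is text: rows parted by semicolons, each of 7 numbers parted by spaces: the shift along the tool's x, y, z in mm, then the turn, a rotation vector about the tool's x, y, z in degrees, then the opening, from 0 (shut) to 1 (fully open). In form: tx ty tz rx ry rz hand; .... A call has 1 to 12 rows; each row shifts and turns the pose as measured when the row begins, along the tool's axes as they then stand; what a row does not reach is not made up. A row lasts 1/8 s, in which the tool goes at most 62.5 mm and 10.7 degrees, less where a joint would pass 70% of its speed; a pose out of reach is approached as far as the arm can. A call is refused whole if a number of a shift passes 62.5 or a number of a turn 10.7, either way. A call with a gripper value outside its range is refused whole. The fingers move at their own pace and stop on an object; the grip force is fixed at half the most. Time passes only in rows, so rows that do not move let the fingers close. It gives the time, the measured TCP pose, the force and the opening at its end, in the units of the state.
- robot.get_obs(): the state, without advancing time (a new reading comes with each control period).
- snapshot(name): name is "side" or "top" or "wrist"; returns a dict with "img" (480x640x3 uint8, blue, green, red), "camera_matrix" (3x3 intrinsics, pixels), "origin" and "rotation" of the camera in the world. Camera axes: x right, y down, z forward; pixel columns grow to the right and rows downward; lengths in m; the calibration is good to about 2 mm. A picture is of the moment at which its call begins. There is no depth.
- robot.close_job(): hands the job in, once; it reports no verdict.
Trained networks look in a picture, given as the dict that the camera call returned (one of the last four; its "shot" number tells which), for a name from the list of things; names that differ only in an ending like _2 or _b are one class to them, and where a whole thing is asked for, a point or a joint stands for the part that bears it (a point fixed in the world has none). Each returns a list of dicts, best first, with "conf" (0 to 1); they miss things now and then, are a little off and sometimes report something else, mostly with a low value. They report only what shows in the picture. A call takes as long as a camera call. They do not tell look-alikes from the thing itself.
- models.spot_in(query, picture): "bbox" ([left, top, width, height] as shares, 0 to 1, of the picture: columns of its width, rows of its height, round what is visible of it).
- models.tip_of(query, picture): "centre" ([column, row] as shares, 0 to 1, of the picture: columns of its width, rows of its height: a listed point, or the origin of a listed thing).
The state is a dict: "time": time; "joint_positions": joint angles; "qvel": joint speeds; "joint_torque": joint torques, N m; "tool_pos": TCP position; "ee_rot": TCP orientation; "wrist_force": force on the tool from outside, world axes, zero at the start; "wrist_torque": the same for the moment, N m; "width": finger opening in m.
Only numpy, scipy, OpenCV 4.12 (cv2) and the standard library are available. Lean on these libraries where they do the work, as an engineer would, in place of code of your own. Each camera call takes 0.05 s, during which the arm holds its last target. There are 200 camera calls.

### The job

Pick up the compression spring that stands on the granite shelf and thread it, bent-in end down, over the upright rod of the brass levelling foot until its bottom coil sits fully home on the brass seat, then let go of it so that it stands upright around the rod. The spring snags on two notched collars on the way down: do not force it (never press it on the foot with more than 20 N), press lightly and twist a little until its bent-in end drops through a notch. Leave the other things on the shelf where they are.

Things in the scene. Friction and masses are not known exactly. Their poses are not given: they have to be found in the camera images.
- spring_center (a point): Centre (on the axis, half-way up) of the dark steel compression spring that stands upright on the shelf; z is its axis, pointing up. 60 mm long, outer diameter 37 mm, clear bore 28 mm, about 110 g. Grip it on its upper 40 mm, which holds its shape.
- spring_bottom (a point): On the spring's axis at the lower face of its bottom coil (outer diameter 34 mm, lowest 10 mm), 30 mm below the spring's centre when unloaded. Pressed, only this coil gives: up to 8 mm into the rest, against 1.2 N to start and 1.2 N per mm more; beyond that it is solid.
- spring_tang (a point): Inner tip of the bottom coil's wire end, which is bent straight in towards the axis: a tang 5 mm wide and 4 mm high, its underside 4 mm above the spring's lower face, reaching in to 8 mm from the axis. This point lies 8 mm from the axis; x points outward along the tang.
- foot: Brass levelling foot, fixed to the shelf: round base 72 mm in diameter, 18 mm high; origin at the centre of its underside, z up along the rod. Its yaw says nothing of how the notches in the collars are turned.
- foot_seat (a point): Centre of the foot's flat brass seat (52 mm diameter, 18 mm above the shelf) on the rod's axis, where the spring's lower face must rest.
- foot_tip (a point): Upper tip of the upright steel rod, on its axis, 65 mm above the seat. The rod is 11 mm in diameter with a tapered nose and carries two notched collars.
- upper_collar (a point): On the rod's axis at the top of the upper collar, 50 mm above the seat. Collar: 24 mm in diameter, 6 mm high, three notches 120 degrees apart, 8 mm wide, cut through from top to bottom, deeper than the tang reaches. How they are turned varies (not given by this frame). The tang lands on it when the spring's lower face is 46 mm above the seat.
- lower_collar (a point): On the rod's axis at the top of the lower collar, 26 mm above the seat; same size and notches as the upper, but turned about 60 degrees (give or take 20) from the upper notches, so never in line with them. The tang lands on it when the spring's lower face is 22 mm above the seat. Neither collar turns by hand.
- puck_center (a point): Centre of the black sensor puck, 72 mm in diameter, 46 mm high; a bystander.
- block_center (a point): Centre of the white ceramic insulating block, 60 x 45 x 25 mm, with a hole; a bystander.
- standoff_a_center (a point): Half-way up the 40 mm hexagonal body of a stainless standoff, 16 mm across flats, with a thin stud on top (50 mm in all); a bystander.
- standoff_b_center (a point): Half-way up the 30 mm hexagonal body of the shorter stainless standoff (40 mm with its stud); a bystander.
- nut_center (a point): Centre of a round brass thumb nut, 28 mm in diameter, 16 mm high; a bystander.
- vial_center (a point): Centre of a round bubble level, 44 mm in diameter, 14 mm high; a bystander.
- wrench_grip (a point): Grip of a steel wrench about 150 mm long, lying flat; a bystander.
There are look-alikes about, which are no part of the job. Of the things that look like the part that bears spring_center, take the one that is farthest to the robot's left at the start.

How it is judged:
On the way, in this order (a step that is already met when the one before it is completed fails the run):
1. the spring is threaded over the rod's end: its lower face is below the rod's tip and around the rod (z of spring_bottom in the frame of foot_tip below -0.005 m and horizontal distance between spring_bottom and foot_tip below 0.009 m), for 0.1 s.
2. its tang has passed through the upper collar: its lower face is less than 38 mm above the seat, around the rod (z of spring_bottom in the frame of foot_seat below 0.038 m and horizontal distance between spring_bottom and foot_seat below 0.006 m), for 0.1 s.
At the end, for the whole second after the job is handed in: The spring's lower face rests on the foot's brass seat (within 2.5 mm in height, axis within 5 mm of the rod's axis), right way up (the bent-in end below), upright within 4 degrees, released and at rest (z of spring_bottom in the frame of foot_seat between -0.0025 and 0.0025 m and horizontal distance between spring_bottom and foot_seat below 0.005 m and angle between spring_center's own z axis and vertical below 0.07 rad and z of spring_center in the frame of foot_seat above 0.025 m and linear speed of spring below 0.01 m/s); the robot touches nothing.
It fails at once if the spring is pressed on the foot or its rod with more than 20 N (contact force between spring and foot above 20 N).
It fails at once if a bystander (puck, block, standoff, nut, bubble level, wrench) is moved by more than 15 mm (distance of any of puck_center, block_center, standoff_a_center, standoff_b_center, nut_center, vial_center, wrench_grip from where it was at the start of the episode above 0.015 m).
It also fails if it takes over 61 s, if anything falls off the work surface, if the arm or the gripper's body presses on something with over 40 N, if the wrist force passes 120 N, or if a joint passes its speed limit or range.

## Working session

There is one attempt and no reset: what is moved stays moved. The work goes in short steps, Python scripts to look and compute and a tool call to move; the robot and the scene stay as the last step left them, time stands still between calls to the robot, and variables do not carry over. Pictures are saved under pics/ and viewed, about 8 in all and at most 12, crops included, and the job is handed in when it is done.

Besides the shell and the picture viewer there is one more tool, called as name(argument=value, ...) on one line, values as JSON. arm_command: Moves the arm, as the interface text tells. Its arguments: {"type":"object","properties":{"commands":{"type":"string"}},"required":["commands"]}

```bash
mkdir -p pics; cat > h.py <<'E'
import numpy as np, cv2
from bench import robot, snapshot, models
def ray(s,c):
    K=np.array(s["camera_matrix"]);h,w=s["img"].shape[:2]
    d=np.array(s["rotation"])@np.linalg.inv(K)@[c[0]*w,c[1]*h,1]
    return np.array(s["origin"]),d/np.linalg.norm(d)
def at_z(s,c,z):
    o,d=ray(s,c);return o+d*(z-o[2])/d[2]
def tri(rs):
    A=np.zeros((3,3));b=np.zeros(3)
    for o,d in rs:
        P=np.eye(3)-np.outer(d,d);A+=P;b+=P@o
    p=np.linalg.solve(A,b)
    return p,[np.linalg.norm((np.eye(3)-np.outer(d,d))@(p-o)) for o,d in rs]
def px(s,p):
    q=np.array(s["camera_matrix"])@np.array(s["rotation"]).T@(np.array(p)-s["origin"]);return q[:2]/q[2]
E
python3 - <<'E'
from h import *
np.set_printoptions(precision=4,suppress=True)
S={}
for n in("side","top"):
    s=S[n]=snapshot(n);cv2.imwrite(f"pics/{n}0.png",s["img"]);print(n,s["origin"],np.array(s["rotation"]).tolist())
    for q in("spring_center","foot_tip","foot_seat","upper_collar","spring_tang"):
        for r in models.tip_of(q,s)[:4]:
            c=r["centre"];print(q,round(r["conf"],2),np.array(c)*[640,480],at_z(s,c,0.03))
print(robot.get_obs())
E
```

```text
side [ 0.401  -0.5116  0.5758] [-2.3011856528809638, 0.011405473355572848, -0.31846354876276806]Traceback (most recent call last):
  File "<stdin>", line 8, in <module>
  File "h.py", line 8, in at_z
    o,d=ray(s,c);return o+d*(z-o[2])/d[2]
                                     ~^^^
IndexError: invalid index to scalar variable.
```

```bash
sed -i 's/np.array(s\["rotation"\])/Rm(s)/g' h.py; cat >> h.py <<'E'
from scipy.spatial.transform import Rotation as R
def Rm(s):
    r=np.array(s["rotation"]);return r if r.shape==(3,3) else R.from_euler("xyz",r).as_matrix()
E
python3 - <<'E'
from h import *
np.set_printoptions(precision=4,suppress=True)
for n in("side","top"):
    s=snapshot(n);cv2.imwrite(f"pics/{n}0.png",s["img"]);print(n,s["origin"],Rm(s)[:,2])
    for q,z in(("spring_center",.03),("foot_tip",.083),("foot_seat",.018),("upper_collar",.068),("spring_tang",.004)):
        for r in models.tip_of(q,s)[:4]:
            c=r["centre"];print(q,round(r["conf"],2),np.array(c)*[640,480],at_z(s,c,z))
print(robot.get_obs())
E
```

```text
side [ 0.401  -0.5116  0.5758] [ 0.226   0.7098 -0.6671]
spring_center 0.91 [354.816 435.312] [ 0.514  -0.2683  0.03  ]
spring_center 0.81 [291.328 445.2  ] [ 0.441  -0.2561  0.03  ]
spring_center 0.6 [323.712 371.904] [ 0.5064 -0.1767  0.03  ]
foot_tip 0.96 [287.424 177.312] [0.5599 0.1881 0.083 ]
foot_seat 0.86 [286.208 207.984] [0.5526 0.1848 0.018 ]
foot_seat 0.42 [211.008 311.616] [ 0.3826 -0.0185  0.018 ]
upper_collar 0.68 [283.776 183.696] [0.5533 0.1922 0.068 ]
spring_tang 0.72 [350.72  454.704] [ 0.5063 -0.2773  0.004 ]
spring_tang 0.45 [328.576 380.976] [ 0.5132 -0.1759  0.004 ]
spring_tang 0.43 [286.72  458.496] [ 0.4335 -0.2575  0.004 ]
spring_tang 0.43 [428.224 402.816] [ 0.6239 -0.2466  0.004 ]
top [0.5107 0.0344 0.8441] [ 0.057   0.0234 -0.9981]
spring_center 0.94 [488.192 255.216] [ 0.5133 -0.2679  0.03  ]
spring_center 0.79 [440.    263.088] [ 0.5013 -0.1785  0.03  ]
spring_center 0.75 [480.768 295.824] [ 0.4389 -0.2505  0.03  ]
spring_center 0.61 [477.312 199.2  ] [ 0.6184 -0.2531  0.03  ]
foot_tip 0.7 [236.48  242.112] [0.5488 0.1898 0.083 ]
foot_tip 0.7 [246.272 2
[... 162 characters left out ...]
 [488.512 260.016] [ 0.5042 -0.2777  0.004 ]
spring_tang 0.55 [482.112 299.712] [ 0.4292 -0.2618  0.004 ]
spring_tang 0.46 [469.376 197.808] [ 0.625  -0.2472  0.004 ]
spring_tang 0.42 [436.288 258.   ] [ 0.5109 -0.1787  0.004 ]
{'time': 0.7, 'joint_positions': array([-1.4301,  0.0872,  1.3707, -0.    ,  1.6836, -0.1031]), 'qvel': array([ 0.0004,  0.0004, -0.002 ,  0.0003,  0.0007,  0.0012]), 'joint_torque': array([  0.0015, -33.9909, -30.2516,   0.072 ,   0.0235,  -0.    ]), 'tool_pos': array([ 0.1327, -0.5338,  0.2055]), 'ee_rot': array([3.1415, 0.0001, 0.2438]), 'wrist_force': array([ 0.4247, -0.267 ,  0.1044]), 'wrist_torque': array([0.0657, 0.03  , 0.0273]), 'width': 0.09415561548774891}
```

```bash
python3 -c "
import cv2,numpy as np
a=cv2.imread('pics/side0.png');b=cv2.imread('pics/top0.png')
cv2.imwrite('pics/both0.png',cv2.resize(np.vstack([a,b]),(400*1,600)) )"
```

```text
(no output)
```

View pics/side0.png

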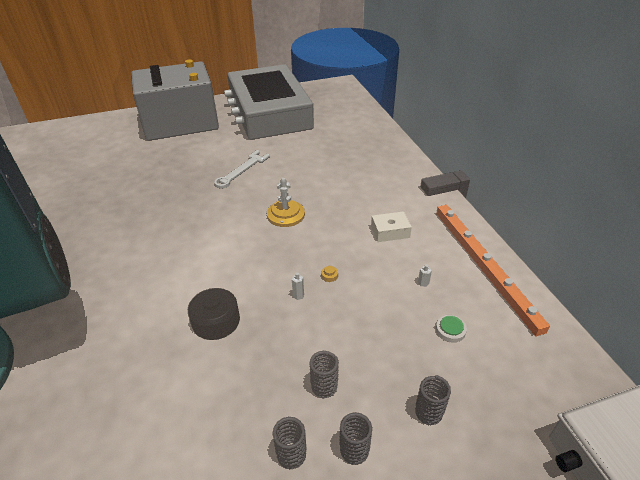

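View pics/top0.png

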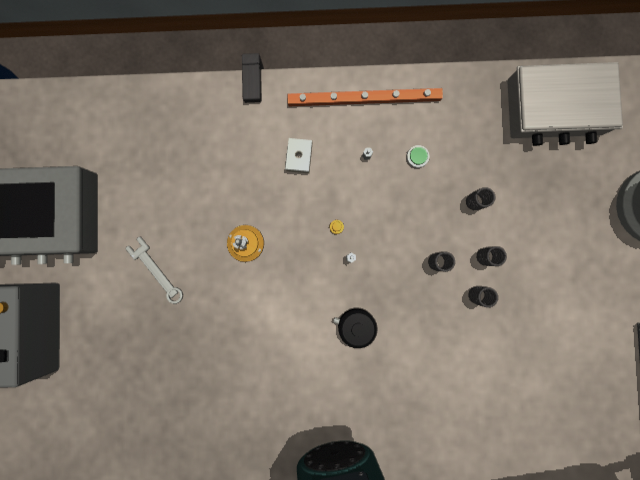

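arm_command(commands="49 -28 0 0 0 0 1;49 -28 0 0 0 0 1;49 -28 0 0 0 0 1;49 -28 0 0 0 0 1;49 -28 0 0 0 0 1;49 -28 0 0 0 0 1;49 -28 0 0 0 0 1;49 -28 0 0 0 0 1;49 -28 0 0 0 0 1")

```text
time: 1.82
tool_pos: [0.5097, -0.1767, 0.2064]
ee_rot: [3.136, -0.003, 0.234]
wrist_force: [-0.0, -0.5, 0.4]
width: 0.0941
```

arm_command(commands="0 0 0 0 0 -10 1;0 0 0 0 0 -10 1;0 0 0 0 0 -10 1;0 0 0 0 0 -10 1;0 0 0 0 0 -10 1;0 0 0 0 0 -10 1;0 0 0 0 0 0 1")

```text
time: 2.7
tool_pos: [0.5129, -0.1717, 0.2059]
ee_rot: [3.137, 0.002, 1.324]
wrist_force: [-0.5, 1.0, 0.1]
width: 0.0939
```

```bash
python3 - <<'E'
from h import *
np.set_printoptions(precision=4,suppress=True)
o=robot.get_obs();print(o["time"],o["tool_pos"],o["ee_rot"],o["joint_positions"])
s=snapshot("wrist");cv2.imwrite("pics/w1.png",s["img"]);print(s["origin"],Rm(s)[:,2])
for q,z in(("spring_center",.03),("spring_tang",.006)):
    for r in models.tip_of(q,s)[:4]:
        c=r["centre"];print(q,round(r["conf"],2),np.array(c)*[640,480],at_z(s,c,z))
E
```

```text
2.7 [ 0.5129 -0.1717  0.2059] [3.1368 0.0021 1.3236] [-0.427   0.063   1.3958 -0.0012  1.6777 -0.1799]
[ 0.5305 -0.0994  0.3848] [-0.0579 -0.2496 -0.9666]
spring_center 0.95 [340.416 314.688] [ 0.5121 -0.2713  0.03  ]
spring_center 0.76 [440.192 277.584] [ 0.6207 -0.2561  0.03  ]
spring_center 0.71 [312.512 230.688] [ 0.5062 -0.1765  0.03  ]
spring_center 0.69 [269.184 314.016] [ 0.4399 -0.2521  0.03  ]
spring_tang 0.71 [334.592 310.512] [ 0.5058 -0.2763  0.006 ]
spring_tang 0.65 [436.224 259.92 ] [ 0.6259 -0.2457  0.006 ]
spring_tang 0.54 [264.192 306.288] [ 0.431  -0.2521  0.006 ]
spring_tang 0.45 [146.88   99.984] [ 0.3821 -0.0177  0.006 ]
```

View pics/w1.png

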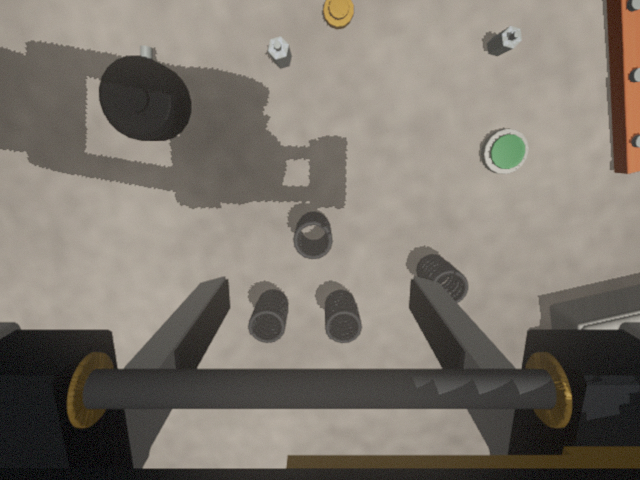

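arm_command(commands="-7 -6 0 0 0 0 1;0 0 0 0 0 0 1;0 0 50 0 0 0 1;0 0 50 0 0 0 1;0 0 40 0 0 0 1;0 0 25 0 0 0 1;0 0 5 0 0 0 1;0 0 0 0 0 0 1")

```text
time: 3.85
tool_pos: [0.5073, -0.1797, 0.0341]
ee_rot: [3.13, 0.003, 1.316]
wrist_force: [0.5, 0.4, 0.8]
width: 0.094
```

```bash
python3 - <<'E'
from h import *
np.set_printoptions(precision=4,suppress=True)
o=robot.get_obs();print(o["time"],o["tool_pos"],o["ee_rot"],o["joint_positions"])
s=snapshot("top")
for r in models.tip_of("spring_center",s)[:5]:
    c=r["centre"];print(round(r["conf"],2),at_z(s,c,.03))
s=snapshot("side")
for r in models.tip_of("spring_center",s)[:5]:
    c=r["centre"];print(round(r["conf"],2),at_z(s,c,.03))
E
```

```text
3.85 [ 0.5073 -0.1797  0.0341] [3.1301 0.003  1.3164] [-0.4453  0.1504  1.6501 -0.0007  1.3292 -0.1908]
0.96 [ 0.6218 -0.2586  0.03  ]
0.56 [ 0.5031 -0.1782  0.03  ]
0.42 [ 0.4414 -0.2489  0.03  ]
0.93 [ 0.5029 -0.1761  0.03  ]
0.8 [ 0.6175 -0.259   0.03  ]
0.69 [ 0.5135 -0.2719  0.03  ]
0.62 [ 0.4406 -0.2548  0.03  ]
```

```bash
cat >> h.py <<'E'
def go(p,yaw=None,pr=True):
    """tool-frame shift mm and rotvec deg to reach p with the tool straight down"""
    o=robot.get_obs();A=R.from_euler("xyz",o["ee_rot"])
    yaw=o["ee_rot"][2] if yaw is None else yaw
    t=A.inv().apply(np.array(p)-o["tool_pos"])*1e3
    r=(A.inv()*R.from_euler("xyz",[np.pi,0,yaw])).as_rotvec(degrees=True)
    print("t",o["time"],"pos",o["tool_pos"].round(4),"rot",o["ee_rot"].round(4),"F",o["wrist_force"].round(1),"w",round(o["width"],4),"q6",o["joint_positions"][5].round(2),"| shift",t.round(1),"turn",r.round(2))
E
python3 -c "
from h import *
go([.5045,-.177,.025])"
```

```text
t 4.05 pos [ 0.5081 -0.18    0.0353] rot [3.1275 0.0035 1.3167] F [-0.7  0.1 -0.4] w 0.0939 q6 -0.19 | shift [ 2.1 -4.4 10.2] turn [0.81 0.2  0.  ]
```

arm_command(commands="2 -4 5 0.8 0.2 0 1;0 0 6 0 0 0 1;0 0 0 0 0 0 1")

```text
time: 4.42
tool_pos: [0.5056, -0.1773, 0.0252]
ee_rot: [3.139, 0.0, 1.317]
wrist_force: [0.0, 0.1, 0.6]
width: 0.0941
```

```bash
python3 -c "
from h import *
go([.5045,-.177,.025])"
```

```text
t 4.425 pos [ 0.5056 -0.1773  0.0252] rot [3.1393e+00 3.0000e-04 1.3167e+00] F [0.  0.1 0.6] w 0.0941 q6 -0.19 | shift [ 0.  -1.1  0.2] turn [0.13 0.02 0.  ]
```

arm_command(commands="0 0 0 0 0 0 0;0 0 0 0 0 0 0;0 0 0 0 0 0 0;0 0 0 0 0 0 0;0 0 0 0 0 0 0;0 0 0 0 0 0 0")

```text
time: 5.18
tool_pos: [0.5058, -0.1774, 0.0254]
ee_rot: [3.139, 0.0, 1.317]
wrist_force: [-0.7, -0.2, 0.7]
width: 0.0374
```

```bash
python3 -c "
from h import *
go([.5045,-.177,.025])"
```

```text
t 5.175 pos [ 0.5058 -0.1774  0.0254] rot [3.1389e+00 4.0000e-04 1.3167e+00] F [-0.7 -0.2  0.7] w 0.0374 q6 -0.19 | shift [ 0.1 -1.3  0.4] turn [0.16 0.02 0.  ]
```

arm_command(commands="0 0 -40 0 0 0 0;0 0 -60 0 0 0 0;0 0 -60 0 0 0 0;0 0 -12 0 0 0 0;46 -6 0 0 0 0 0;46 -6 0 0 0 0 0;46 -6 0 0 0 0 0;46 -6 0 0 0 0 0;46 -6 0 0 0 0 0;46 -6 0 0 0 0 0;0 0 0 0 0 0 0")

```text
time: 6.55
tool_pos: [0.5346, 0.1071, 0.1851]
ee_rot: [-3.117, 0.004, 1.313]
wrist_force: [-0.6, -0.5, -1.6]
width: 0.0373
```

```bash
python3 - <<'E'
from h import *
np.set_printoptions(precision=4,suppress=True)
go([.552,.189,.13])
s=snapshot("wrist");cv2.imwrite("pics/w2.png",s["img"]);print(s["origin"])
RS={}
for n in("wrist","side","top"):
    if n!="wrist": s=snapshot(n)
    for q,z in(("foot_tip",.083),("foot_seat",.018),("upper_collar",.068),("lower_collar",.044),("foot",0),("spring_center",.22),("spring_bottom",.18)):
        for r in models.tip_of(q,s)[:1]:
            c=r["centre"];RS.setdefault(q,[]).append(ray(s,c));print(n,q,round(r["conf"],2),np.array(c)*[640,480],at_z(s,c,z))
for q,v in RS.items():
    if len(v)>1: print(q,*tri(v))
go([.552,.189,.13])
E
```

```text
t 6.55 pos [0.5346 0.1071 0.1851] rot [-3.1174  0.0035  1.3131] F [-0.6 -0.5 -1.6] w 0.0373 q6 0.35 | shift [83.9 -2.8 54.9] turn [-1.39  0.2  -0.  ]
[0.558  0.178  0.3639]
wrist foot_tip 0.7 [316.672 130.992] [0.5524 0.1902 0.083 ]
wrist foot_seat 0.71 [317.376 134.304] [0.551  0.1901 0.018 ]
wrist upper_collar 0.88 [318.592 133.68 ] [0.553  0.1886 0.068 ]
wrist lower_collar 0.72 [316.096 133.296] [0.5507 0.1902 0.044 ]
wrist foot 0.9 [322.688 136.512] [0.555  0.1875 0.    ]
wrist spring_center 0.84 [319.872 297.696] [0.5392 0.119  0.22  ]
side foot_tip 0.62 [284.8   177.984] [0.5549 0.1876 0.083 ]
side foot_seat 0.88 [287.68 207.6 ] [0.5555 0.185  0.018 ]
side upper_collar 0.63 [214.208 310.512] [ 0.3887 -0.0622  0.068 ]
side lower_collar 0.69 [284.608 195.408] [0.5525 0.1893 0.044 ]
side foot 0.79 [284.928 214.992] [0.5497 0.1874 0.    ]
side spring_center 0.95 [356.288 437.088] [ 0.4752 -0.3547  0.22  ]
side spring_bottom 0.61 [290.176 454.8  ] [ 0.4269 -0.3337  0.18  ]
top foot 0.45 [419.328 153.984] [ 0.7149 -0.1557  0.    ]
top spring_center 0.74 [479.68  296.112] [ 0.4553 -0.
[... 324 characters left out ...]
] [np.float64(0.08324259979339928), np.float64(0.0832425997933993)]
lower_collar [0.5516 0.19   0.0436] [np.float64(0.0009772145930865709), np.float64(0.0009772145930867938)]
foot [0.5731 0.0273 0.2077] [np.float64(0.15557260497274925), np.float64(0.08708667016887792), np.float64(0.1563127352922473)]
spring_center [ 0.4872 -0.1812 -0.1486] [np.float64(0.13792943239298538), np.float64(0.06538883988546401), np.float64(0.13653027757932412)]
spring_bottom [ 0.4379 -0.251  -0.0036] [np.float64(0.0010950043135862912), np.float64(0.001095004313586349)]
t 7.75 pos [0.5357 0.1043 0.1878] rot [-3.1216  0.0028  1.3083] F [ 0.3  1.3 -1.1] w 0.037 q6 0.35 | shift [86.2 -5.1 57.6] turn [-1.15  0.16 -0.  ]
```

View pics/w2.png

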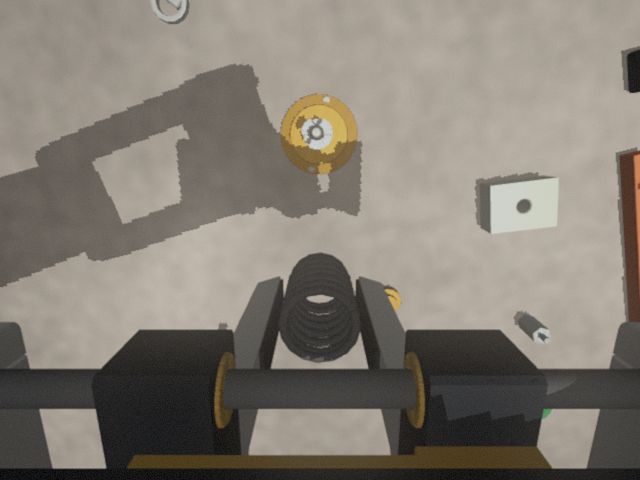

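arm_command(commands="43 -2 0 -1.1 0.2 0 0;43 -2 0 0 0 0 0;0 0 0 0 0 0 0;0 0 40 0 0 0 0;0 0 15 0 0 0 0;0 0 0 0 0 0 0")

```text
time: 8.5
tool_pos: [0.5557, 0.1883, 0.1328]
ee_rot: [3.139, 0.0, 1.306]
wrist_force: [0.3, -0.2, -0.5]
width: 0.0374
```

```bash
python3 - <<'E'
from h import *
np.set_printoptions(precision=4,suppress=True)
go([.5525,.1895,.125])
a=snapshot("side");b=snapshot("wrist")
cv2.imwrite("pics/s3r.png",a["img"]);cv2.imwrite("pics/w3r.png",b["img"])
p=robot.get_obs()["tool_pos"];print(px(a,[.5525,.1895,.083]),px(a,p),px(b,[.5525,.1895,.083]),px(b,p+[0,0,.035]))
c=px(a,p).astype(int);ca=a["img"][c[1]-70:c[1]+80,c[0]-60:c[0]+60]
d=px(b,p+[0,0,.035]).astype(int);cb=b["img"][d[1]-70:d[1]+80,d[0]-60:d[0]+60]
print(c,d)
cv2.imwrite("pics/c3.png",np.hstack([cv2.resize(x,(400,500),interpolation=cv2.INTER_CUBIC) for x in(ca,cb)]))
go([.5525,.1895,.125])
E
```

```text
t 8.5 pos [0.5557 0.1883 0.1328] rot [3.1389 0.     1.3056] F [ 0.3 -0.2 -0.5] w 0.0374 q6 0.5 | shift [ 0.4 -3.5  7.8] turn [0.16 0.   0.  ]
[283.2023 177.6785] [283.6526 152.6582] [312.7716 263.6071] [319.8321 325.0622]
[283 152] [319 325]
t 8.6 pos [0.5565 0.1886 0.1342] rot [ 3.1366 -0.0013  1.3056] F [-0.4  0.3  0.1] w 0.0375 q6 0.5 | shift [-0.2 -4.2  9.2] turn [ 0.29 -0.08 -0.  ]
```

View pics/c3.png

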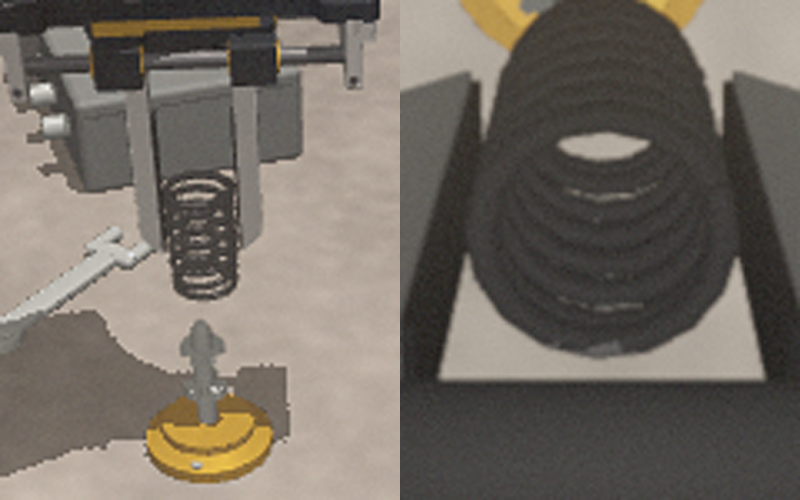

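arm_command(commands="0 -4 0 0.2 0 0 0;0 0 10 0 0 0 0;0 0 10 0 0 0 0;0 0 5 0 0 0 0;0 0 0 0 0 0 0")

```text
time: 9.22
tool_pos: [0.554, 0.1895, 0.1106]
ee_rot: [3.136, -0.004, 1.305]
wrist_force: [-0.2, 0.5, -1.0]
width: 0.0372
```

```bash
python3 - <<'E'
from h import *
np.set_printoptions(precision=4,suppress=True)
go([.5525,.1895,.097])
a=snapshot("side");b=snapshot("wrist")
p=robot.get_obs()["tool_pos"]
c=px(a,p).astype(int);ca=a["img"][c[1]-60:c[1]+90,c[0]-60:c[0]+60]
d=px(b,p+[0,0,.035]).astype(int);cb=b["img"][d[1]-70:d[1]+80,d[0]-60:d[0]+60]
print(c,d)
cv2.imwrite("pics/c4.png",np.hstack([cv2.resize(x,(400,500),interpolation=cv2.INTER_CUBIC) for x in(ca,cb)]))
go([.5525,.1895,.097])
E
```

```text
t 9.225 pos [0.554  0.1895 0.1106] rot [ 3.1359 -0.0036  1.305 ] F [-0.2  0.5 -1. ] w 0.0372 q6 0.5 | shift [-0.5 -1.5 13.5] turn [ 0.32 -0.21 -0.  ]
[283 164] [319 324]
t 9.325 pos [0.5543 0.1896 0.1112] rot [ 3.135  -0.0041  1.305 ] F [-0.8 -0.3 -0.7] w 0.0377 q6 0.5 | shift [-0.6 -1.8 14.2] turn [ 0.38 -0.23 -0.  ]
```

View pics/c4.png

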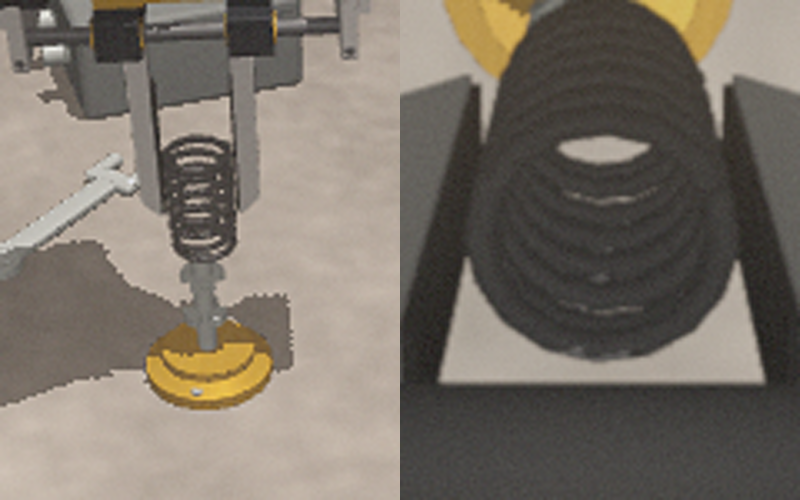

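arm_command(commands="-0.6 -2 0 0.4 -0.2 0 0;0 0 7 0 0 0 0;0 0 5 0 0 0 0;0 0 0 0 0 0 0")

```text
time: 9.82
tool_pos: [0.5524, 0.1897, 0.0989]
ee_rot: [-3.142, -0.001, 1.305]
wrist_force: [-0.8, -0.2, -0.6]
width: 0.0379
```

```bash
python3 -c "
from h import *
go([.5525,.1895,.092])"
```

```text
t 9.825 pos [0.5524 0.1897 0.0989] rot [-3.1415e+00 -8.0000e-04  1.3051e+00] F [-0.8 -0.2 -0.6] w 0.0379 q6 0.5 | shift [-0.2  0.1  6.9] turn [-0.   -0.05  0.  ]
```

arm_command(commands="0 0 3 0 0 0 0;0 0 2.5 0 0 0 0;0 0 2 0 0 0 0")

```text
time: 10.2
tool_pos: [0.5526, 0.1897, 0.0911]
ee_rot: [3.141, -0.001, 1.305]
wrist_force: [-0.5, -0.1, -0.4]
width: 0.0371
```

```bash
python3 -c "
from h import *
go([.5525,.1895,.0885])"
```

```text
t 10.2 pos [0.5526 0.1897 0.0911] rot [ 3.1412e+00 -1.1000e-03  1.3050e+00] F [-0.5 -0.1 -0.4] w 0.0371 q6 0.5 | shift [-0.2 -0.   2.6] turn [ 0.02 -0.06 -0.  ]
```

arm_command(commands="0 0 1.5 0 0 0 0;0 0 1.5 0 0 0 0;0 0 0 0 0 0 0")

```text
time: 10.58
tool_pos: [0.5527, 0.1897, 0.0887]
ee_rot: [3.141, -0.001, 1.305]
wrist_force: [-1.0, 0.3, 1.0]
width: 0.0374
```

```bash
python3 -c "
from h import *
go([.5525,.1895,.0885])"
```

```text
t 10.575 pos [0.5527 0.1897 0.0887] rot [ 3.1409e+00 -1.2000e-03  1.3050e+00] F [-1.   0.3  1. ] w 0.0374 q6 0.5 | shift [-0.3 -0.1  0.2] turn [ 0.04 -0.07 -0.  ]
```

Slight contact; press to a few newtons and see.

arm_command(commands="0 0 1.5 0 0 0 0;0 0 1 0 0 0 0;0 0 0 0 0 0 0")

```text
time: 10.95
tool_pos: [0.5528, 0.1898, 0.0874]
ee_rot: [3.14, -0.002, 1.305]
wrist_force: [-1.3, -0.9, 1.7]
width: 0.0374
```

```bash
python3 -c "
from h import *
go([.5525,.1895,.0865])"
```

```text
t 10.95 pos [0.5528 0.1898 0.0874] rot [ 3.1400e+00 -1.7000e-03  1.3051e+00] F [-1.3 -0.9  1.7] w 0.0374 q6 0.5 | shift [-0.4 -0.2  0.9] turn [ 0.09 -0.1  -0.  ]
```

arm_command(commands="0 0 1.5 0 0 -5 0;0 0 0.2 0 0 -5 0;0 0 0.2 0 0 -5 0;0 0 0.2 0 0 -5 0;0 0 0.2 0 0 -5 0;0 0 0.2 0 0 -5 0")

```text
time: 11.7
tool_pos: [0.5533, 0.1915, 0.0873]
ee_rot: [3.136, -0.004, 1.846]
wrist_force: [-1.7, 0.1, 2.3]
width: 0.0376
```

```bash
python3 -c "
from h import *
go([.5525,.1895,.086]);print(robot.get_obs()['wrist_torque'])"
```

```text
t 11.7 pos [0.5533 0.1915 0.0873] rot [ 3.136  -0.0037  1.8457] F [-1.7  0.1  2.3] w 0.0376 q6 -0.04 | shift [-1.7 -1.3  1.3] turn [ 0.32 -0.21 -0.  ]
[-0.06488998  0.25041838 -0.08369251]
```

arm_command(commands="-1.7 -1.2 0.8 0.3 -0.2 -5 0;-0.2 -0.1 0.3 0 0 -5 0;-0.2 -0.1 0.3 0 0 -5 0;-0.2 -0.1 0.3 0 0 -5 0;-0.2 -0.1 0.3 0 0 -5 0")

```text
time: 12.32
tool_pos: [0.5527, 0.1914, 0.087]
ee_rot: [3.137, -0.003, 2.297]
wrist_force: [-1.6, -0.3, 2.0]
width: 0.0376
```

```bash
python3 -c "
from h import *
go([.5525,.1895,.086]);print(robot.get_obs()['wrist_torque'])"
```

```text
t 12.325 pos [0.5527 0.1914 0.087 ] rot [ 3.1365e+00 -3.1000e-03  2.2974e+00] F [-1.6 -0.3  2. ] w 0.0376 q6 -0.49 | shift [-1.3 -1.4  0.9] turn [ 0.29 -0.18 -0.  ]
[-0.06501393  0.22091449 -0.04718811]
```

arm_command(commands="-1.4 -1.4 1 0.3 -0.2 -5 0;-0.3 -0.2 0.3 0 0 -5 0;-0.3 -0.2 0.3 0 0 -5 0;-0.3 -0.2 0.3 0 0 -5 0;-0.3 -0.2 0.3 0 0 -5 0")

```text
time: 12.95
tool_pos: [0.5518, 0.1906, 0.0834]
ee_rot: [3.139, -0.004, 2.749]
wrist_force: [-0.2, 0.2, -0.4]
width: 0.0375
```

```bash
python3 -c "
from h import *
go([.5525,.1895,.086]);print(robot.get_obs()['wrist_torque'])"
```

```text
t 12.95 pos [0.5518 0.1906 0.0834] rot [ 3.1386 -0.0039  2.7493] F [-0.2  0.2 -0.4] w 0.0375 q6 -0.95 | shift [-1.  -0.7 -2.6] turn [ 0.17 -0.22 -0.  ]
[ 0.03074605 -0.17305191  0.0389726 ]
```

arm_command(commands="-1 -0.7 0 0.2 -0.2 0 0;0 0 3 0 0 0 0;0 0 0 0 0 0 0")

```text
time: 13.32
tool_pos: [0.5518, 0.1898, 0.0786]
ee_rot: [-3.14, -0.002, 2.747]
wrist_force: [-1.3, -0.4, -1.4]
width: 0.0373
```

```bash
python3 -c "
from h import *
go([.5525,.1895,.067])"
```

```text
t 13.325 pos [0.5518 0.1898 0.0786] rot [-3.1403e+00 -2.4000e-03  2.7465e+00] F [-1.3 -0.4 -1.4] w 0.0373 q6 -0.94 | shift [-0.8  0.  11.6] turn [-0.07 -0.14  0.  ]
```

arm_command(commands="-0.5 0 3 0 0 0 0;0 0 3 0 0 0 0;0 0 2 0 0 0 0;0 0 1.5 0 0 0 0;0 0 0 0 0 0 0")

```text
time: 13.95
tool_pos: [0.5532, 0.1895, 0.0734]
ee_rot: [3.141, 0.001, 2.745]
wrist_force: [-0.4, -0.3, 0.4]
width: 0.0377
```

```bash
python3 -c "
from h import *
go([.5525,.1895,.063])"
```

```text
t 13.95 pos [0.5532 0.1895 0.0734] rot [3.1410e+00 7.0000e-04 2.7454e+00] F [-0.4 -0.3  0.4] w 0.0377 q6 -0.94 | shift [ 0.7 -0.3 10.4] turn [0.03 0.04 0.  ]
```

arm_command(commands="0.3 0 2 0 0 0 0;0 0 2 0 0 0 0;0 0 0 0 0 0 0")

```text
time: 14.32
tool_pos: [0.5539, 0.1897, 0.0734]
ee_rot: [3.139, 0.004, 2.745]
wrist_force: [-0.1, -0.3, -0.1]
width: 0.0376
```

```bash
python3 -c "
from h import *
go([.5525,.1895,.063])"
```

```text
t 14.325 pos [0.5539 0.1897 0.0734] rot [3.1393 0.0038 2.7452] F [-0.1 -0.3 -0.1] w 0.0376 q6 -0.94 | shift [ 1.3 -0.7 10.4] turn [0.13 0.22 0.  ]
```

arm_command(commands="1.2 -0.6 3 0.1 0.2 0 0;0 0 0 0 0 0 0")

```text
time: 14.58
tool_pos: [0.5547, 0.1897, 0.0735]
ee_rot: [3.138, 0.005, 2.745]
wrist_force: [-0.8, 0.5, -0.7]
width: 0.0371
```

```bash
python3 -c "
from h import *
go([.5525,.1895,.063]);print(robot.get_obs()['joint_positions'])"
```

```text
t 14.575 pos [0.5547 0.1897 0.0735] rot [3.138  0.0054 2.745 ] F [-0.8  0.5 -0.7] w 0.0371 q6 -0.94 | shift [ 2.  -1.1 10.5] turn [0.2  0.31 0.  ]
[ 2.33087127e-01  2.23029790e-01  1.48135230e+00 -3.06168028e-04
  1.43076872e+00 -9.41108209e-01]
```

```bash
python3 - <<'E'
from h import *
o=robot.get_obs();print(o['joint_torque'].round(1),o['qvel'].round(3),o['wrist_torque'].round(2))
a=snapshot("side")
p=o["tool_pos"]
c=px(a,p).astype(int);ca=a["img"][c[1]-75:c[1]+75,c[0]-75:c[0]+75]
cv2.imwrite("pics/c5.png",np.hstack([cv2.resize(ca,(500,500),interpolation=cv2.INTER_CUBIC)]))
go([.5525,.1895,.063])
E
```

```text
[ -0.2 -38.2 -29.1  -0.   -0.2  -0. ] [-0.    -0.001 -0.004 -0.005 -0.021  0.001] [ 0.01 -0.1   0.04]
t 14.625 pos [0.5549 0.1898 0.0733] rot [3.1378 0.0059 2.7451] F [-0.4  0.4  4.5] w 0.0372 q6 -0.94 | shift [ 2.2 -1.2 10.3] turn [0.22 0.34 0.  ]
```

View pics/c5.png

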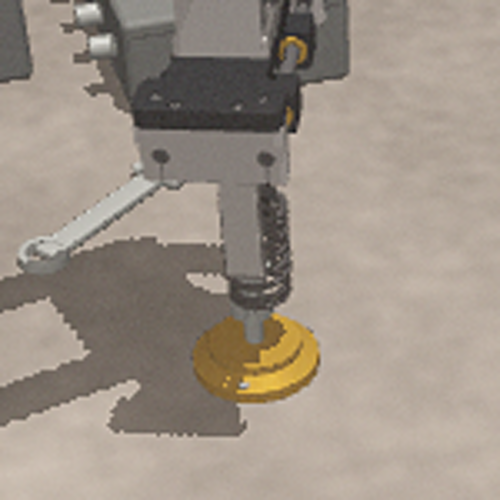

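```bash
python3 - <<'E'
from h import *
for i in range(5):
    s=snapshot("side");go([.5525,.1895,.073])
for q in ("spring_center","spring_bottom","foot_tip","foot_seat"):
    for r in models.tip_of(q,s):
        c=np.array(r["centre"])*[640,480]
        if abs(c-[284,190]).max()<50: print(q,round(r["conf"],2),c)
for z in(.040,.048,.018,.083,.07,.078):print(z,px(s,[.553,.1895,z]))
E
```

```text
t 14.675 pos [0.5549 0.1898 0.0733] rot [3.1379 0.0059 2.7451] F [-0.1 -0.7  4.9] w 0.0376 q6 -0.94 | shift [ 2.2 -1.2  0.3] turn [0.21 0.34 0.  ]
t 14.725 pos [0.5549 0.1898 0.0733] rot [3.1379 0.0058 2.7451] F [ 0.2 -0.5  5. ] w 0.0374 q6 -0.94 | shift [ 2.1 -1.2  0.3] turn [0.21 0.33 0.  ]
t 14.775 pos [0.5549 0.1898 0.0733] rot [3.138  0.0057 2.7451] F [-1.  -1.4  4.4] w 0.0373 q6 -0.94 | shift [ 2.1 -1.2  0.3] turn [0.21 0.33 0.  ]
t 14.825 pos [0.5549 0.1898 0.0733] rot [3.138  0.0057 2.7451] F [0.5 0.1 5.6] w 0.0371 q6 -0.94 | shift [ 2.1 -1.2  0.3] turn [0.21 0.33 0.  ]
t 14.875 pos [0.5549 0.1898 0.0733] rot [3.138  0.0057 2.7451] F [ 0.5 -0.3  4.5] w 0.0374 q6 -0.94 | shift [ 2.1 -1.2  0.3] turn [0.21 0.32 0.  ]
spring_center 0.58 [283.584 177.888]
spring_bottom 0.65 [285.696 192.384]
foot_seat 0.74 [285.312 204.816]
0.04 [285.00261463 197.02634098]
0.048 [284.72584274 193.51220184]
0.018 [285.74689049 206.47632113]
0.083 [283.47461463 177.62551048]
0.07 [283.94720104 183.62588275]
0.078 [283.65750118 179.94759882]
```

arm_command(commands="0 0 -3 0 0 0 0;3.5 -1.8 0 0.2 0.3 0 0;0 0 0 0 0 0 0")

```text
time: 15.45
tool_pos: [0.5486, 0.1889, 0.0727]
ee_rot: [-3.138, -0.005, 2.745]
wrist_force: [-0.0, 0.4, -1.8]
width: 0.0373
```

```bash
cat >> h.py <<'E'
def avg(n=6):
    F=[];T=[]
    for i in range(n):
        s=snapshot("side");o=robot.get_obs();F.append(o["wrist_force"]);T.append(o["wrist_torque"])
    print("F",np.mean(F,0).round(2),"T",np.mean(T,0).round(3));return s
E
python3 - <<'E'
from h import *
avg();go([.551,.1895,.071])
E
```

```text
F [ 0.06  0.09 -1.32] T [ 0.017 -0.135 -0.007]
t 15.75 pos [0.5495 0.1891 0.0739] rot [-3.1391e+00 -3.1000e-03  2.7450e+00] F [-0.5  0.2 -1.8] w 0.0373 q6 -0.94 | shift [-1.2  1.   2.9] turn [-0.15 -0.18  0.  ]
```

arm_command(commands="-1 1 2 -0.1 -0.2 0 0;0 0 2 0 0 0 0;0 0 0 0 0 0 0;0 0 0 0 0 0 0")

```text
time: 16.25
tool_pos: [0.5509, 0.1896, 0.0696]
ee_rot: [-3.141, 0.001, 2.745]
wrist_force: [0.4, 0.5, -0.7]
width: 0.0373
```

```bash
python3 - <<'E'
from h import *
avg(4);go([.551,.1895,.066])
E
```

```text
F [-0.48  0.24 -0.82] T [ 0.033 -0.151 -0.014]
t 16.45 pos [0.551  0.1896 0.0696] rot [-3.141e+00  7.000e-04  2.745e+00] F [-0.6 -0.1 -0.8] w 0.0373 q6 -0.94 | shift [-0.1 -0.1  3.6] turn [-0.03  0.04 -0.  ]
```

arm_command(commands="0 0 2 0 0 0 0;0 0 2 0 0 0 0;0 0 1 0 0 0 0;0 0 0 0 0 0 0")

```text
time: 16.95
tool_pos: [0.5512, 0.1897, 0.065]
ee_rot: [-3.142, 0.001, 2.745]
wrist_force: [-0.7, -0.4, 0.6]
width: 0.037
```

```bash
python3 - <<'E'
from h import *
avg(4);go([.551,.1895,.063])
E
```

```text
F [-0.5  -0.26  0.8 ] T [-0.007  0.004 -0.019]
t 17.15 pos [0.5512 0.1897 0.065 ] rot [-3.1416e+00  1.4000e-03  2.7450e+00] F [-1.  -0.6  1.1] w 0.0373 q6 -0.94 | shift [ 0.1 -0.3  2. ] turn [-0.    0.08 -0.  ]
```

arm_command(commands="0 0 2 0 0 -5 0;0 -0.2 0.3 0 0 -5 0;0 -0.2 0.3 0 0 -5 0;0 -0.2 0.3 0 0 -5 0")

```text
time: 17.65
tool_pos: [0.5515, 0.1903, 0.0641]
ee_rot: [3.139, 0.003, 3.105]
wrist_force: [-1.0, 0.5, 1.8]
width: 0.0375
```

```bash
python3 - <<'E'
from h import *
avg(3);go([.5512,.1895,.063])
E
```

```text
F [-1.56  0.4   1.77] T [ 0.13   0.203 -0.034]
t 17.8 pos [0.5515 0.1903 0.064 ] rot [3.1395e+00 2.8000e-03 3.1008e+00] F [-1.7 -0.   1.9] w 0.0371 q6 -1.3 | shift [ 0.2 -0.8  1. ] turn [0.12 0.16 0.  ]
```

arm_command(commands="0.4 -0.8 1 0.1 0.2 -5 0;0 -0.2 0.3 0 0 -5 0;0 -0.2 0.3 0 0 -5 0;0 -0.2 0.3 0 0 -5 0")

```text
time: 18.3
tool_pos: [0.5514, 0.1901, 0.0635]
ee_rot: [3.139, 0.001, -2.829]
wrist_force: [-2.6, 1.3, 2.0]
width: 0.0373
```

```bash
python3 - <<'E'
from h import *
avg(3);go([.5512,.1895,.063])
E
```

```text
F [-2.31 -0.5   1.7 ] T [0.141 0.24  0.007]
t 18.45 pos [0.5515 0.19   0.0634] rot [ 3.1395e+00  1.4000e-03 -2.8323e+00] F [-2.2 -0.7  1. ] w 0.0375 q6 -1.65 | shift [ 0.4 -0.4  0.4] turn [0.12 0.08 0.  ]
```

arm_command(commands="0.9 -0.4 0.8 0.1 0.1 -5 0;0.1 -0.2 0.3 0 0 -5 0;0 -0.2 0.3 0 0 -5 0;0 -0.2 0.3 0 0 -5 0")

```text
time: 18.95
tool_pos: [0.5517, 0.1889, 0.0605]
ee_rot: [-3.141, 0.002, -2.482]
wrist_force: [-0.2, 1.8, -0.3]
width: 0.0371
```

```bash
python3 - <<'E'
from h import *
avg(3);go([.551,.1895,.063])
E
```

```text
F [ 0.37  0.79 -1.76] T [ 0.218 -0.118 -0.03 ]
t 19.1 pos [0.5516 0.189  0.0605] rot [-3.1413e+00  1.3000e-03 -2.4850e+00] F [ 0.4  1.1 -2.1] w 0.0372 q6 -1.99 | shift [ 0.2  0.8 -2.5] turn [-0.02  0.08 -0.  ]
```

arm_command(commands="0.2 0.6 2 0 0 0 0;0 0 2.5 0 0 0 0;0 0 2.5 0 0 0 0;0 0 0 0 0 0 0")

```text
time: 19.6
tool_pos: [0.551, 0.1888, 0.0522]
ee_rot: [-3.141, 0.0, -2.489]
wrist_force: [1.2, -0.4, -0.9]
width: 0.0376
```

```bash
python3 - <<'E'
from h import *
avg(3);go([.551,.1895,.0434])
E
```

```text
F [ 0.3   0.13 -0.79] T [ 0.075 -0.117  0.004]
t 19.75 pos [0.5513 0.1889 0.0527] rot [-3.1404e+00  1.0000e-03 -2.4890e+00] F [ 1.   0.  -0.9] w 0.0376 q6 -1.99 | shift [-0.1  0.6  9.3] turn [-0.07  0.06 -0.  ]
```

arm_command(commands="0 0.4 2.5 0 0 0 0;0 0 2.5 0 0 0 0;0 0 2 0 0 0 0;0 0 0 0 0 0 0")

```text
time: 20.25
tool_pos: [0.5511, 0.1893, 0.0454]
ee_rot: [-3.14, 0.001, -2.489]
wrist_force: [0.2, 0.3, -1.9]
width: 0.0373
```

```bash
python3 - <<'E'
from h import *
avg(3);go([.551,.1895,.0434])
E
```

```text
F [ 0.21  0.24 -1.39] T [ 0.145 -0.119  0.014]
t 20.4 pos [0.5513 0.1893 0.0457] rot [-3.1400e+00  1.7000e-03 -2.4891e+00] F [ 0.9  0.3 -1.1] w 0.0374 q6 -1.99 | shift [0.1 0.4 2.3] turn [-0.09  0.1  -0.  ]
```

arm_command(commands="0 0.3 1.5 0 0 0 0;0 0 1 0 0 0 0;0 0 0.5 0 0 0 0;0 0 0 0 0 0 0")

```text
time: 20.9
tool_pos: [0.5513, 0.1896, 0.0433]
ee_rot: [-3.14, 0.002, -2.489]
wrist_force: [-0.9, 0.1, -0.3]
width: 0.0374
```

```bash
python3 - <<'E'
from h import *
avg(3);go([.551,.1895,.0434])
E
```

```text
F [-0.95 -0.43  0.45] T [ 0.044  0.04  -0.003]
t 21.05 pos [0.5513 0.1896 0.0433] rot [-3.1398e+00  2.3000e-03 -2.4892e+00] F [-0.8 -0.1  0.7] w 0.0371 q6 -1.99 | shift [ 0.3  0.1 -0.1] turn [-0.1   0.13 -0.  ]
```

arm_command(commands="0 0 0.4 0 0 0 0;0 0 0 0 0 0 0.8;0 0 0 0 0 0 0.8;0 0 0 0 0 0 0.8;0 0 0 0 0 0 0.8;0 0 0 0 0 0 0.8")

```text
time: 21.8
tool_pos: [0.552, 0.1897, 0.043]
ee_rot: [-3.139, 0.004, -2.489]
wrist_force: [-0.3, 1.3, 0.6]
width: 0.0748
```

arm_command(commands="0 0 -20 0 0 0 0.8;0 0 -40 0 0 0 0.8;0 0 -50 0 0 0 0.8;-50 0 0 0 0 0 0.8;-50 0 0 0 0 0 0.8;0 0 0 0 0 0 0.8")

```text
time: 22.55
tool_pos: [0.6325, 0.2514, 0.1561]
ee_rot: [-3.139, 0.003, -2.49]
wrist_force: [0.1, -0.5, -0.8]
width: 0.0751
```

```bash
python3 - <<'E'
from h import *
s=avg(2);go([.551,.1895,.0434])
w=snapshot("wrist")
for q in ("spring_center","spring_bottom","foot_tip","foot_seat"):
    for r in models.tip_of(q,s):
        c=np.array(r["centre"])*[640,480]
        if abs(c-[284,190]).max()<50: print(q,round(r["conf"],2),c)
for z in(.018,.048,.078):print(z,px(s,[.552,.1895,z]))
ca=s["img"][115:265,210:360]
print(px(w,[.552,.1895,.05]))
d=np.clip(px(w,[.552,.1895,.05]).astype(int),90,[550,390]);cb=w["img"][d[1]-90:d[1]+90,d[0]-90:d[0]+90]
cv2.imwrite("pics/c6.png",np.hstack([cv2.resize(x,(400,400),interpolation=cv2.INTER_CUBIC) for x in(ca,cb)]))
E
```

```text
F [-0.52  0.22  0.09] T [ 0.128 -0.094  0.035]
t 22.65 pos [0.6307 0.2498 0.1572] rot [-3.1390e+00  2.7000e-03 -2.4914e+00] F [-0.1  0.2 -0.2] w 0.0753 q6 -1.93 | shift [100.3   0.6 113.5] turn [-0.15  0.15 -0.  ]
spring_center 0.68 [282.112 190.8  ]
spring_center 0.48 [284.288 185.808]
spring_bottom 0.46 [283.904 206.208]
foot_tip 0.63 [284.288 177.984]
foot_seat 0.63 [286.592 207.696]
0.018 [285.2289648  206.58452744]
0.048 [284.19592962 193.61954332]
0.078 [283.11503287 180.05387832]
[319.15260106 110.26545534]
```

View pics/c6.png

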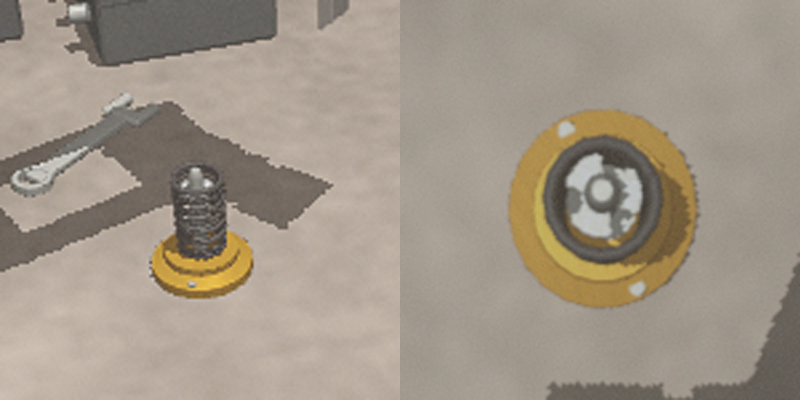

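The spring stands upright on the seat around the rod, with the tip centred in the top coil at about (600,192) in the right crop. The gripper is clear, so I'm handing in.

```bash
python3 -c "
from h import *
print(robot.close_job())"
```

```text
the job is handed in; nothing more can be done
None
```

The spring stands released on the brass seat, upright around the rod, and the job was handed in at about 23 s of robot time. No verdict was reported.

- **Pick and thread:** I took the leftmost of the four look-alike springs. Light presses of about 3 N with small twists dropped its tang through both collars.
- **One snag:** In between, the arm stalled with the spring's lower face about 30 mm above the seat. I put this down to the spring body catching on the upper collar from a sideways offset of 2–3 mm. The wrist force read about 5 N. I shifted it back sideways and it went down freely.
- **Last checks:** Contact with the seat came at TCP height 43.3 mm, against 43.4 mm predicted. After release, the side and wrist pictures show the spring upright and centred on the rod, with the gripper well clear.
- **What disagreed:** The network's spring centre in the side view was 3 to 8 pixels off the expected row, in two conflicting detections. Its spring bottom was within 1.5 pixels of the expected spot.
- **Not checked:** I did not re-measure where the bystanders ended up. The gripper did not go near any of them.

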